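# Check in the glass vials by size

## Robot

A 6-joint arm with a two-finger parallel gripper is mounted at the origin on the work surface. World frame = base frame: x ahead of the robot, y to its left, z up, the work surface at z = 0. Lengths are in m, angles in rad, forces in N, time in s.
With the tool pointing down it reaches from about 0.375 to 0.825 m from the base axis. Payload 5.5 kg.
Tool frame: the origin (TCP) lies midway between the tips of the shut fingers; the grasp point (between the pads) lies 19 mm behind it; z points along the fingers, y is the line along which they close (so a half turn about z gives the same grasp; the last joint's range is limited). The gripper opens to 85 mm and grips with 20 to 120 N. Pads are 22 mm wide; open, the fingers measure 114 mm over their backs; the gripper's body (76 mm by 85 mm) begins 54 mm behind the grasp point. The pads swing forward as they close: fully open they stand 13 mm farther back than shut.
Start: joints at [1.177, 0.314, -0.047, 1.21, 0, 1.571], TCP at [0.23, 0.554, 0.231] pointing down, gripper open.
Joint ranges: [-2.67, 2.67], [-0.69, 1.73], [-1.03, 1.25], [-2.08, 2.16], [-1.42, 1.45], [-3.14, 3.14]. Speed limits (rad/s): [2.39, 2.39, 3.01, 3.14, 3.14, 3.14].

## Interface

Orientations are given as a 3x3 rotation matrix whose columns are the frame's x, y, z axes.
In Python, from bench import read_state, grab_frame, bot, find_in, trace, spot_point gives the robot as it stands.
- The arm moves only by the shell command python3 -m pendant 'ROWS' [OPENING] [FORCE]. ROWS is text: rows parted by semicolons, each of 6 numbers parted by spaces: the shift along the world's x, y, z in mm, then the turn, a rotation vector about the world's x, y, z in rad. In form: dx dy dz rx ry rz; .... A call has 1 to 20 rows; each row is the pose to reach, as a shift and turn from the pose commanded when the call began; what a row does not reach only later rows make up. A row lasts 1/10 s, in which the tool goes at most 50 mm and 8.59 degrees, less where a joint would pass 70% of its speed; a pose out of reach is approached as far as the arm can. A call with a gripper value outside its range is refused whole. OPENING is the closure, from 0 (fully open) to 1 (shut), set as the call begins (- or left out, the last holds). The fingers move at their own pace and stop on an object; FORCE is the grip in N (left out, the last holds). Time passes only in rows, so rows that repeat a pose let the fingers close. It gives the time, the measured TCP pose, the force, the opening and the grip force at its end, in the units of the state.
- read_state(): the state, without advancing time (a new reading comes with each control period).
- grab_frame(name): name is "scene" or "top" or "wrist"; returns a dict with "frame" (480x640x3 uint8, blue, green, red), "fovy" (degrees; the focal length in pixels is half the picture's height over the tangent of half this angle, whatever the lens; pixels are square), "cx", "cy" (the principal point, pixels), "R" (3x3) and "t" (3): a world point X has camera coordinates R X + t; the wrist camera has in their place "T_tool_cam" (4x4, takes a point from camera to tool coordinates, whose origin is the TCP and whose axes are the flange's). Camera axes: x right, y down, z forward; pixel columns grow to the right and rows downward; lengths in m; the calibration is good to about 2 mm. A picture is of the moment at which its call begins: read the wrist's pose just before it. There is no depth.
- bot.close_job(): hands the job in; it is judged then, once.
Trained networks look in a picture, given as the dict that the camera call returned (one of the last four; its "shot" number tells which), for a name from the list of things; names that differ only in an ending like _2 or _b are one class to them, and where a whole thing is asked for, a point or a joint stands for the part that bears it (a point fixed in the world has none). Each returns a list of dicts, best first, with "conf" (0 to 1); they miss things now and then, are a little off and sometimes report something else, mostly with a low value. They report only what shows in the picture. A call takes as long as a camera call. They do not tell look-alikes from the thing itself.
- find_in(label, picture): "extent" ([centre column, centre row, width, height] in pixels, round what is visible of it).
- trace(label, picture): "mask" (480x640 bool, what is visible of it) and "extent" ([centre column, centre row, width, height] in pixels, round what is visible of it).
- spot_point(label, picture): "point" ([row, column] in pixels: a listed point, or the origin of a listed thing).
The state is a dict: "time_s": time; "qpos": joint angles; "qd": joint speeds; "joint_efforts": joint torques, N m; "tcp_pos": TCP position; "eef_rot": TCP orientation; "contact_force": force on the tool from outside, world axes, zero at the start; "torque": the same for the moment, N m; "opening": finger opening in m; "grasp_force": force on a finger pad.
Only numpy, scipy, OpenCV 4.12 (cv2) and the standard library are available. Lean on these libraries where they do the work, as an engineer would, in place of code of your own. Each camera call takes 0.05 s, during which the arm holds its last target. There are 200 camera calls.

## Task

After the case, check the four clear glass vials in: stand each one upright in the white dish of its own size (biggest vial in the biggest dish, and so on), one after another, starting with the biggest vial and working down to the smallest. Keep the vials upright, let go of each before fetching the next, and leave the brown dropper bottle and the square tablet jar where they are.

Things in the scene. Friction and masses are not known exactly. Their poses are not given: they have to be found in the camera images.
- vial_xl: the biggest of four loose clear-glass medicine vials with a paper label and a crimped aluminium cap; it stands upright. Round body 58 mm in diameter and 72 mm tall, with a narrower neck and cap above it; 100 mm tall in all; about 190 g. Origin: centre of its underside; z up along its axis.
- vial_l: the second biggest of four loose clear-glass medicine vials with a paper label and a crimped aluminium cap; it stands upright. Round body 46 mm in diameter and 57 mm tall, with a narrower neck and cap above it; 80 mm tall in all; about 100 g. Origin: centre of its underside; z up along its axis.
- vial_m: the second smallest of four loose clear-glass medicine vials with a paper label and a crimped aluminium cap; it stands upright. Round body 36 mm in diameter and 45 mm tall, with a narrower neck and cap above it; 64 mm tall in all; about 55 g. Origin: centre of its underside; z up along its axis.
- vial_s: the smallest of four loose clear-glass medicine vials with a paper label and a crimped aluminium cap; it stands upright. Round body 26 mm in diameter and 36 mm tall, with a narrower neck and cap above it; 50 mm tall in all; about 30 g. Origin: centre of its underside; z up along its axis.
- dish_xl: the biggest of four fixed shallow round white plastic vial dishes, made for the biggest vial: outside 88 mm across, flat round well 80 mm across. Its floor is 3 mm above the worktop and its rim 8 mm above the worktop. Origin: centre of its underside, on the worktop (z = 0); z up.
- dish_l: the second biggest of four fixed shallow round white plastic vial dishes, made for the second biggest vial: outside 76 mm across, flat round well 68 mm across. Its floor is 3 mm above the worktop and its rim 8 mm above the worktop. Origin: centre of its underside, on the worktop (z = 0); z up.
- dish_m: the second smallest of four fixed shallow round white plastic vial dishes, made for the second smallest vial: outside 66 mm across, flat round well 58 mm across. Its floor is 3 mm above the worktop and its rim 8 mm above the worktop. Origin: centre of its underside, on the worktop (z = 0); z up.
- dish_s: the smallest of four fixed shallow round white plastic vial dishes, made for the smallest vial: outside 56 mm across, flat round well 48 mm across. Its floor is 3 mm above the worktop and its rim 8 mm above the worktop. Origin: centre of its underside, on the worktop (z = 0); z up.
- dropper: loose brown glass dropper bottle with black collar and a pointed rubber bulb, 32 mm in diameter, 86 mm tall; not a vial, to be left where it is. Origin: centre of its underside; z up.
- jar: loose square white plastic tablet jar, 46 mm square, with a round grey lid, 62 mm tall; not a vial, to be left where it is. Origin: centre of its underside; z up.
There are look-alikes about, which are no part of the job. What is shaped like the dish_m but turquoise is not meant.

How it is judged:
On the way, in this order (a step that is already met when the one before it is completed fails the run):
1. the biggest vial stands in the biggest dish, released (horizontal distance between vial_xl and dish_xl below 0.013 m and z of vial_xl in the frame of dish_xl between 0.001 and 0.006 m and angle between vial_xl's own z axis and vertical below 0.08 rad and contact force between the fingers and vial_xl below 0.05 N and linear speed of vial_xl below 0.02 m/s), for 0.2 s.
2. the second biggest vial stands in the second biggest dish, released (horizontal distance between vial_l and dish_l below 0.013 m and z of vial_l in the frame of dish_l between 0.001 and 0.006 m and angle between vial_l's own z axis and vertical below 0.08 rad and contact force between the fingers and vial_l below 0.05 N and linear speed of vial_l below 0.02 m/s), for 0.2 s.
3. the second smallest vial stands in the second smallest dish, released (horizontal distance between vial_m and dish_m below 0.013 m and z of vial_m in the frame of dish_m between 0.001 and 0.006 m and angle between vial_m's own z axis and vertical below 0.08 rad and contact force between the fingers and vial_m below 0.05 N and linear speed of vial_m below 0.02 m/s), for 0.2 s.
4. the smallest vial stands in the smallest dish, released (horizontal distance between vial_s and dish_s below 0.013 m and z of vial_s in the frame of dish_s between 0.001 and 0.006 m and angle between vial_s's own z axis and vertical below 0.08 rad and contact force between the fingers and vial_s below 0.05 N and linear speed of vial_s below 0.02 m/s), for 0.2 s.
At the end, for the whole second after the job is handed in: Every vial stands upright (within 4 degrees), at rest and released on the floor of the dish of its own size (within 13 mm of its centre, underside 1 to 6 mm above the worktop), and the dropper bottle and tablet jar still stand where they stood (all of step 1 and all of step 2 and all of step 3 and all of step 4 and angle between each of dropper, jar's own z axis and vertical below 0.1 rad); the robot touches nothing.
It fails at once if a vial is tipped over (more than 40 degrees) (angle between any of vial_xl, vial_l, vial_m, vial_s's own z axis and vertical above 0.7 rad).
It fails at once if the dropper bottle is moved more than 20 mm (distance of dropper from where it was at the start of the episode above 0.02 m).
It fails at once if the tablet jar is moved more than 20 mm (distance of jar from where it was at the start of the episode above 0.02 m).
It also fails if it takes over 106 s, if anything falls off the work surface, if the arm or the gripper's body presses on something with over 40 N, if the wrist force passes 120 N, or if a joint passes its speed limit or range.

## Working session

There is one attempt and no reset: what is moved stays moved. The work goes in short steps, Python scripts to look and compute and a shell command to move; the robot and the scene stay as the last step left them, time stands still between calls to the robot, and variables do not carry over. Pictures are saved under pics/ and viewed, at most 14 in all, crops included, and the job is handed in when it is done.

```bash
mkdir -p pics
cat > h.py <<'E'
import numpy as np, cv2
from bench import *
def px2w(f,u,v,z):
    h=f["frame"].shape[0]; F=h/2/np.tan(np.radians(f["fovy"])/2)
    d=np.array([(u-f["cx"])/F,(v-f["cy"])/F,1.])
    R=np.array(f["R"]);t=np.array(f["t"])
    c=-R.T@t; w=R.T@d
    return c+w*(z-c[2])/w[2]
def w2px(f,X):
    h=f["frame"].shape[0]; F=h/2/np.tan(np.radians(f["fovy"])/2)
    p=np.array(f["R"])@np.array(X)+np.array(f["t"])
    return F*p[0]/p[2]+f["cx"],F*p[1]/p[2]+f["cy"]
def wristcam(st,f):
    T=np.eye(4);T[:3,:3]=np.array(st["eef_rot"]);T[:3,3]=st["tcp_pos"]
    M=np.linalg.inv(T@np.array(f["T_tool_cam"]))
    f["R"]=M[:3,:3];f["t"]=M[:3,3];return f
E
python3 - <<'E'
from h import *
s=read_state();print(s["tcp_pos"],s["eef_rot"],s["time_s"],s["opening"])
for n in ("top","scene"):
    f=grab_frame(n);cv2.imwrite(f"pics/{n}0.png",f["frame"])
    R=np.array(f["R"]);print(n,f["fovy"],f.get("dist"),[k for k in f],(-R.T@np.array(f["t"])).round(3))
    for l in ["vial_xl","vial_l","vial_m","vial_s","dish_xl","dish_l","dish_m","dish_s","dropper","jar"]:
        for r in spot_point(l,f)[:3]:
            v,u=r["point"];z=0.003 if "dish" in l else 0
            print(l,round(r["conf"],2),round(u),round(v),px2w(f,u,v,z).round(3))
E
```

```text
[0.22999147 0.5535301  0.23044735] [[-9.23450308e-01  3.83717475e-01 -6.54699048e-04]
 [ 3.83718033e-01  9.23448987e-01 -1.56209271e-03]
 [ 5.17890352e-06 -1.69373482e-03 -9.99998566e-01]] 0.0 0.08543825814244316
top 43.852459341160184 None ['frame', 'fovy', 'cx', 'cy', 'R', 't', 'shot'] [0.385 0.056 1.247]
vial_xl 0.83 314 232 [0.586 0.091 0.   ]
vial_l 0.86 258 223 [ 0.608  0.211 -0.   ]
vial_l 0.72 265 290 [0.465 0.198 0.   ]
vial_l 0.55 325 292 [0.459 0.071 0.   ]
vial_m 0.86 258 223 [ 0.608  0.211 -0.   ]
vial_m 0.72 265 290 [0.465 0.198 0.   ]
vial_m 0.55 325 292 [0.459 0.071 0.   ]
vial_s 0.86 258 223 [ 0.608  0.211 -0.   ]
vial_s 0.72 265 290 [0.465 0.198 0.   ]
vial_s 0.55 325 292 [0.459 0.071 0.   ]
dish_xl 0.76 480 291 [ 0.453 -0.249  0.003]
dish_l 0.97 432 172 [ 0.71  -0.163  0.003]
dish_l 0.86 472 219 [ 0.606 -0.242  0.003]
dish_l 0.67 400 276 [ 0.488 -0.085  0.003]
dish_m 0.97 432 172 [ 0.71  -0.163  0.003]
dish_m 0.86 472 219 [ 0.606 -0.242  0.003]
dish_m 0.67 400 276 [ 0.488 -0.085  0.003]
dish_s 0.97 432 172 [ 0.71  -0.163  0.003]
dish_s 0.86 472 219 [ 0.606 -0.242  
[... 548 characters left out ...]
al_s 0.82 365 230 [0.453 0.075 0.   ]
vial_s 0.81 399 311 [0.608 0.217 0.   ]
vial_s 0.77 414 255 [0.468 0.189 0.   ]
dish_xl 0.92 237 182 [ 0.459 -0.238  0.003]
dish_l 0.98 254 245 [ 0.602 -0.099  0.003]
dish_l 0.85 292 215 [ 0.492 -0.076  0.003]
dish_l 0.66 198 269 [ 0.706 -0.158  0.003]
dish_m 0.98 254 245 [ 0.602 -0.099  0.003]
dish_m 0.85 292 215 [ 0.492 -0.076  0.003]
dish_m 0.66 198 269 [ 0.706 -0.158  0.003]
dish_s 0.98 254 245 [ 0.602 -0.099  0.003]
dish_s 0.85 292 215 [ 0.492 -0.076  0.003]
dish_s 0.66 198 269 [ 0.706 -0.158  0.003]
dropper 0.79 480 290 [0.491 0.33  0.   ]
jar 0.67 461 331 [0.596 0.331 0.   ]
jar 0.66 364 230 [0.456 0.073 0.   ]
jar 0.64 343 278 [0.59  0.094 0.   ]
```

View pics/top0.png

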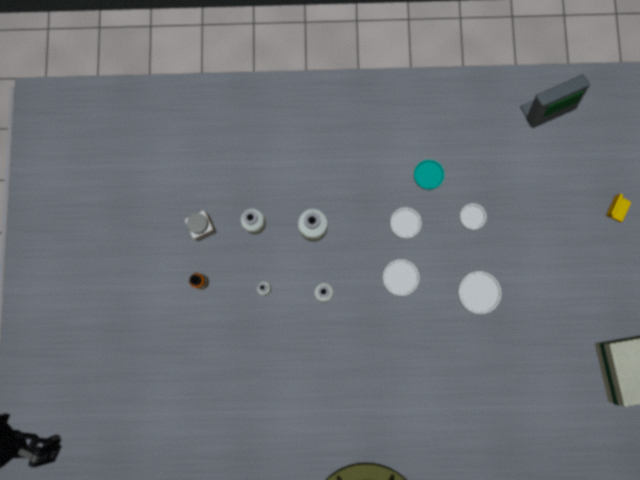

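View pics/scene0.png

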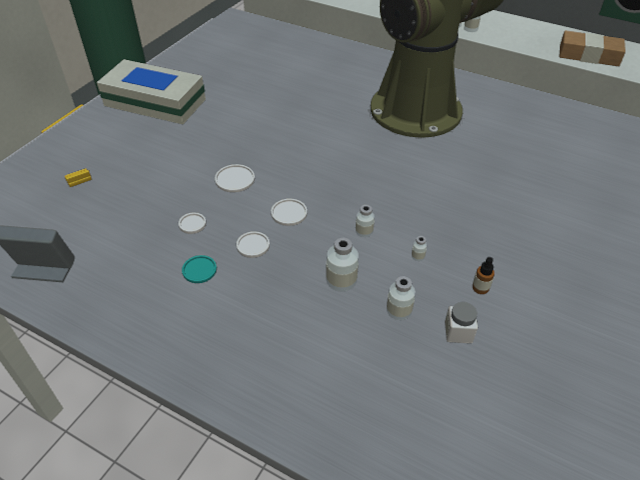

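The top view shows the vials xl (313,224), l (253,220), m (324,292) and s (264,288). The white dishes are xl (480,292), l (401,277), m (406,222) and s (474,216). The turquoise look-alike at (429,175) is to be ignored, and the jar is at (200,225) with the dropper at (199,281). The scene view agrees with this layout. Next I fit positions from both views by matching projected outlines to the detected extents.

Run:
```python
from h import *
from scipy.optimize import least_squares
F={n:grab_frame(n) for n in("top","scene")}
a=np.linspace(0,2*np.pi,60)
def ring(r,z):return np.c_[r*np.cos(a),r*np.sin(a),0*a+z]
V={"vial_xl":(29,72,100,.589,.093),"vial_l":(23,57,80,.607,.213),"vial_m":(18,45,64,.456,.072),"vial_s":(13,36,50,.466,.194),
"dish_xl":(44,8,8,.456,-.244),"dish_l":(38,8,8,.49,-.08),"dish_m":(33,8,8,.602,-.095),"dish_s":(28,8,8,.606,-.242)}
det={}
for n,(r,b,h,x,y) in V.items():
    P=np.vstack([ring(r,0),ring(r,b),ring(.45*r if "vial" in n else r,h)])/1e3
    def box(f,x,y):
        q=np.array([w2px(f,p+[x,y,0]) for p in P]);lo,hi=q.min(0),q.max(0);return np.r_[(lo+hi)/2,hi-lo]
    B={}
    for c,f in F.items():
        k=n.split('_')[0]+("_xl" if "xl" in n else "_l")
        if (c,k) not in det: det[c,k]=[e for l in ({k,n[:5]+"xl"}) for e in find_in(l,f)]
        d=[e for e in det[c,k] if np.hypot(*(np.array(e["extent"][:2])-box(f,x,y)[:2]))<14]
        if d: B[c]=np.array(d[0]["extent"])
    out={}
    for cs in (["top"],["scene"],["top","scene"]):
        if all(c in B for c in cs):
            s=least_squares(lambda p:np.concatenate([(box(F[c],*p)-B[c])[:2] for c in cs]),[x,y])
            out["+".join(cs)]=(s.x*1e3).round(1)
    print(n,out,{c:(box(F[c],x,y)[2:]-B[c][2:]).round(1) for c in B})
```

```text
vial_xl {'top': array([594.3,  82.7]), 'scene': array([594.5,  97.8]), 'top+scene': array([593.6,  90.7])} {'top': array([ 0.5, -1.9]), 'scene': array([1.7, 1.1])}
vial_l {'top': array([609.4, 213.9]), 'scene': array([605.6, 215.6]), 'top+scene': array([607.5, 215. ])} {'top': array([-1.3,  3.2]), 'scene': array([-0.4,  4.9])}
vial_m {'top': array([458.6,  70.9]), 'scene': array([456.6,  74.1]), 'top+scene': array([457.7,  72.6])} {'top': array([0.5, 2.7]), 'scene': array([ 1.6, -2.6])}
vial_s {'top': array([472.5, 193.1]), 'scene': array([467.3, 197.2]), 'top+scene': array([470.3, 195.5])} {'top': array([-3.6,  1.1]), 'scene': array([1.2, 2.4])}
dish_xl {'top': array([ 451.5, -251.5]), 'scene': array([ 445.1, -245.5]), 'top+scene': array([ 448.6, -248.5])} {'top': array([-1.3, -4.7]), 'scene': array([-3. ,  3.3])}
dish_l {'top': array([480.4, -88.9]), 'scene': array([490.8, -84.6]), 'top+scene': array([483.9, -87.9])} {'top': array([-1.6,  1.6]), 'scene': array([0.8, 1.4])}
dish_m {'top': array([ 599.4, -101.5])} {'top': array([-0.3,  2.5])}
dish_s {'top': array([ 610.2, -242.5])} {'top': array([3.2, 4.2])}
```

```bash
python3 -m pendant '364 -461 0 0 0 0;364 -461 0 0 0 0;364 -461 0 0 0 0;364 -461 0 0 0 0;364 -461 0 0 0 0;364 -461 0 0 0 0;364 -461 0 0 0 0;364 -461 0 0 0 0;364 -461 0 0 0 0;364 -461 0 0 0 0;364 -461 0 0 0 0;364 -461 0 0 0 0;364 -461 0 0 0 0;364 -461 0 0 0 0;364 -461 0 0 0 0;364 -461 0 0 0 0' 0 40
cat >> h.py <<'E'
V={"vial_xl":(29,72,100),"vial_l":(23,57,80),"vial_m":(18,45,64),"vial_s":(13,36,50)}
def cap(n,tag,save=True):
    "vial position from the wrist view: mask compared with projected silhouette"
    from scipy.optimize import least_squares
    st=read_state();f=wristcam(st,grab_frame("wrist"))
    if save: cv2.imwrite(f"pics/{tag}.png",f["frame"])
    r,b,h=V[n];a=np.linspace(0,2*np.pi,60)
    ring=lambda r,z:np.c_[r*np.cos(a),r*np.sin(a),0*a+z]
    P=np.vstack([ring(r,0),ring(r,b),ring(.45*r,h)])/1e3
    x0=np.array(st["tcp_pos"])[:2]
    def box(p):
        q=np.array([w2px(f,k+[p[0],p[1],0]) for k in P]);lo=q.min(0).clip(0);hi=np.minimum(q.max(0),[640,480]);return np.r_[(lo+hi)/2,hi-lo]
    print("tcp",(np.array(st["tcp_pos"])*1e3).round(1),"yaw y",np.array(st["eef_rot"])[:2,1].round(3),"expected box",box(x0).round(0))
    for e in find_in(n,f)[:4]:
        B=np.array(e["extent"]);c=B[:2]
        s=least_squares(lambda p:(box(p)-B)[:2],x0,x_scale=.01)
        print(n,round(e["conf"],2),B.round(0),(s.x*1e3).round(1),"size err",(box(s.x)-B)[2:].round(1))
E
python3 -c "
from h import *;cap('vial_xl','w1')"
```

```text
time_s: 3.4
tcp_pos: [0.5935, 0.0943, 0.2315]
eef_rot: [[-0.924, 0.382, -0.0], [0.382, 0.924, 0.0], [0.0, 0.0, -1.0]]
contact_force: [0.4, 0.9, 0.1]
opening: 0.0854
grasp_force: 0.0
tcp [593.5  94.3 231.5] yaw y [0.382 0.924] expected box [323. 212.  65.  73.]
vial_xl 0.78 [323. 213.  64.  74.] [594.5  93.9] size err [ 0.2 -0.9]
```

View pics/w1.png

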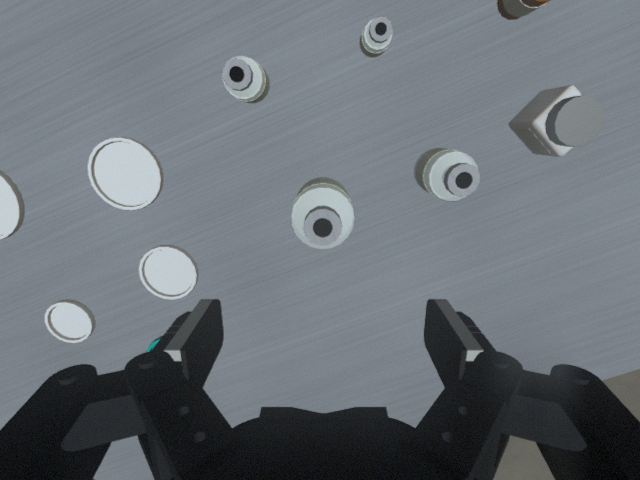

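The vial sits centred between the fingers at column 323. I'll descend.

```bash
python3 -m pendant '1 1 -50 0 0 0;1 1 -100 0 0 0;1 1 -145 0 0 0;1 1 -175 0 0 0;1 1 -192 0 0 0;1 1 -192 0 0 0;1 1 -192 0 0 0' && python3 -m pendant '0 0 0 0 0 0;0 0 0 0 0 0;0 0 0 0 0 0;0 0 0 0 0 0;0 0 0 0 0 0;0 0 0 0 0 0;0 0 0 0 0 0;0 0 0 0 0 0' 1 40
```

```text
time_s: 4.2
tcp_pos: [0.5952, 0.0946, 0.0398]
eef_rot: [[-0.924, 0.383, 0.0], [0.383, 0.924, 0.0], [-0.0, 0.0, -1.0]]
contact_force: [-0.1, 0.5, 0.2]
opening: 0.0852
grasp_force: 0.0
time_s: 5.0
tcp_pos: [0.5966, 0.0942, 0.0413]
eef_rot: [[-0.923, 0.384, 0.003], [0.384, 0.923, 0.0], [-0.003, 0.001, -1.0]]
contact_force: [-1.2, -0.4, 6.7]
opening: 0.057
grasp_force: 43.0
```

```bash
cat >> h.py <<'E'
def dishes(f,pts):
    "centre of the white discs near the given world points"
    im=f["frame"];m=(im.min(2)>165).astype(np.uint8)
    m=cv2.morphologyEx(m,cv2.MORPH_CLOSE,np.ones((5,5),np.uint8))
    cs,_=cv2.findContours(m,cv2.RETR_EXTERNAL,cv2.CHAIN_APPROX_NONE)
    for c in cs:
        if len(c)<25: continue
        (u,v),ax,_=cv2.fitEllipse(c);X=px2w(f,u,v,.007)*1e3
        F=240/np.tan(np.radians(f["fovy"])/2);d=np.linalg.norm(X/1e3+np.array(f["R"]).T@np.array(f["t"]))
        for n,p in pts.items():
            if np.hypot(*(X[:2]-p))<30: print(n,round(u),round(v),X[:2].round(1),"major mm",round(max(ax)*d/F*1e3,1),"fill",round(cv2.contourArea(c)/(np.pi*ax[0]*ax[1]/4),2))
D={"dish_xl":(449,-248),"dish_l":(484,-88),"dish_m":(600,-101),"dish_s":(610,-242)}
E
python3 - <<'E'
from h import *
s=read_state();print(s["opening"],s["grasp_force"],s["tcp_pos"])
f=grab_frame("top");print("top");dishes(f,D)
f=grab_frame("scene");print("scene");dishes(f,D)
f=wristcam(s,grab_frame("wrist"));f["frame"]=cv2.imread("pics/w1.png")
f["R"],f["t"]=None,None
st=dict(tcp_pos=[.5935,.0943,.2315],eef_rot=[[-.924,.382,0],[.382,.924,0],[0,0,-1]]);wristcam(st,f);print("wrist");dishes(f,D)
E
```

```text
0.05699710723688202 42.96856462955475 [0.59655715 0.09415429 0.04125   ]
top
dish_xl 480 292 [ 450.9 -248. ] major mm 90.4 fill 1.0
dish_l 401 277 [485.8 -86.5] major mm 74.6 fill 1.0
dish_m 405 222 [ 601.1 -100.9] major mm 63.8 fill 1.0
dish_s 473 216 [ 611.2 -243.1] major mm 55.0 fill 1.0
scene
dish_m 253 243 [ 600.9 -101.7] major mm 64.1 fill 1.0
dish_s 192 222 [ 610.7 -243.8] major mm 55.8 fill 1.0
dish_l 289 211 [486.1 -87. ] major mm 73.8 fill 1.0
dish_xl 234 177 [ 451.8 -248.2] major mm 87.6 fill 1.0
wrist
dish_s 68 322 [ 610.6 -243.9] major mm 72.5 fill 1.0
dish_m 167 273 [ 600.1 -101.6] major mm 73.1 fill 1.0
dish_l 124 173 [484.7 -86.9] major mm 94.5 fill 1.0
```

```bash
python3 -m pendant '0 0 20 0 0 0;0 0 60 0 0 0;-5 -15 90 0 0 0;-22 -50 100 0 0 0;-40 -92 100 0 0 0;-58 -135 100 0 0 0;-76 -178 100 0 0 0;-94 -222 100 0 0 0;-112 -265 100 0 0 0;-128 -303 100 0 0 0;-139 -330 100 0 0 0;-144 -341 100 0 0 0;-144 -342 100 0 0 0;-144 -342 100 0 0 0;-144 -342 70 0 0 0;-144 -342 40 0 0 0;-144 -342 22 0 0 0;-144 -342 16 0 0 0;-144 -342 16 0 0 0;-144 -342 16 0 0 0'
python3 - <<'E'
from h import *
s=read_state();f=grab_frame("scene");u,v=w2px(f,[.45,-.248,.05]);u,v=int(u),int(v)
cv2.imwrite("pics/p1.png",cv2.resize(f["frame"][max(0,v-80):v+80,u-100:u+100],None,fx=4,fy=4,interpolation=2)[:600])
E
```

```text
time_s: 7.15
tcp_pos: [0.4523, -0.2477, 0.0562]
eef_rot: [[-0.924, 0.383, 0.001], [0.383, 0.924, -0.0], [-0.001, 0.0, -1.0]]
contact_force: [-0.5, 0.4, -1.8]
opening: 0.0572
grasp_force: 43.7
```

View pics/p1.png

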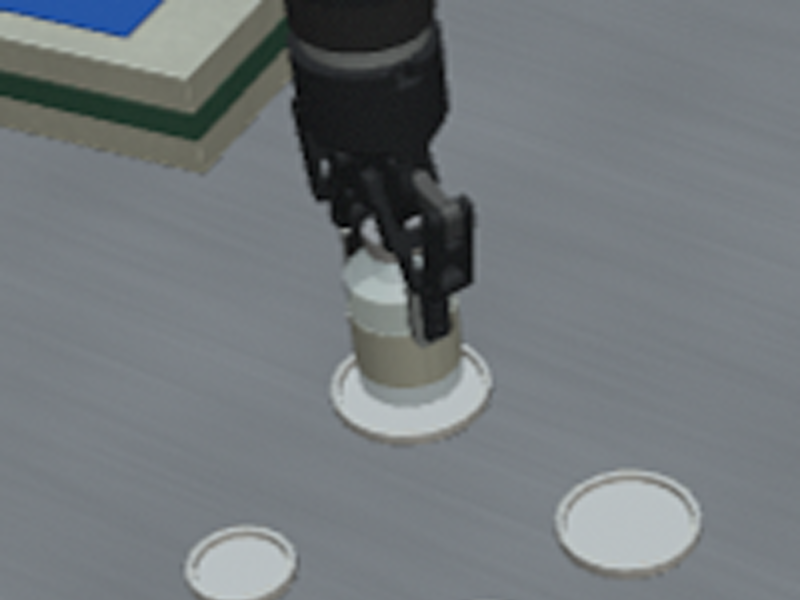

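The vial hangs upright over the big dish and is roughly centred. Lowering to the floor.

```bash
python3 -m pendant '0 0 -4 0 0 0;0 0 -8 0 0 0;0 0 -10 0 0 0;0 0 -11 0 0 0;0 0 -12 0 0 0;0 0 -12 0 0 0;0 0 -12 0 0 0'
```

```text
time_s: 7.9
tcp_pos: [0.451, -0.2479, 0.0443]
eef_rot: [[-0.923, 0.384, -0.0], [0.384, 0.923, 0.0], [0.0, 0.0, -1.0]]
contact_force: [-3.9, 2.6, 9.5]
opening: 0.0569
grasp_force: 45.0
```

```bash
python3 -m pendant '0 0 0 0 0 0;0 0 0 0 0 0;0 0 0 0 0 0;0 0 0 0 0 0;0 0 0 0 0 0' 0 && python3 -m pendant '0 0 10 0 0 0;0 0 40 0 0 0;0 0 80 0 0 0;0 0 120 0 0 0;0 0 155 0 0 0;0 0 155 0 0 0'
python3 - <<'E'
from h import *
cap("vial_xl","p2")
E
```

```text
time_s: 8.4
tcp_pos: [0.4512, -0.2479, 0.0432]
eef_rot: [[-0.923, 0.384, -0.0], [0.384, 0.923, 0.0], [0.0, 0.0, -1.0]]
contact_force: [-0.0, -1.4, -0.2]
opening: 0.0853
grasp_force: 0.0
time_s: 9.0
tcp_pos: [0.4542, -0.2496, 0.2043]
eef_rot: [[-0.923, 0.384, 0.008], [0.384, 0.923, -0.005], [-0.009, -0.001, -1.0]]
contact_force: [-0.6, -0.7, -0.6]
opening: 0.0856
grasp_force: 0.0
tcp [ 454.2 -249.6  204.3] yaw y [0.384 0.923] expected box [324. 217.  71.  81.]
vial_xl 0.86 [323. 212.  74.  86.] [ 449.6 -247.8] size err [-3.  -5.1]
```

The big vial stands in its dish, within about 2 mm of centre. Next is the L vial.

```bash
python3 -m pendant '5 15 10 0 0 0;20 58 20 0 0 0;35 103 20 0 0 0;50 148 20 0 0 0;65 193 20 0 0 0;80 238 20 0 0 0;95 283 20 0 0 0;110 328 20 0 0 0;125 373 20 0 0 0;140 413 20 0 0 0;150 445 10 0 0 0;156 460 0 0 0 0;156 463 0 0 0 0;156 463 0 0 0 0;156 463 0 0 0 0'
python3 -c "
from h import *;cap('vial_l','w2')"
```

```text
time_s: 10.6
tcp_pos: [0.6068, 0.2136, 0.1983]
eef_rot: [[-0.923, 0.385, -0.001], [0.385, 0.923, -0.001], [0.0, -0.001, -1.0]]
contact_force: [-0.6, -0.6, 0.2]
opening: 0.0854
grasp_force: 0.0
tcp [606.8 213.6 198.3] yaw y [0.385 0.923] expected box [324. 217.  54.  63.]
vial_l 0.97 [100. 118.  82.  42.] [458.9  76.1] size err [18.9 20.3]
vial_l 0.83 [242.  71.  40.  43.] [473.2 200.1] size err [31.8 29.2]
vial_l 0.61 [327. 216.  59.  59.] [606.7 216.8] size err [-4.2  3.8]
```

View pics/w2.png

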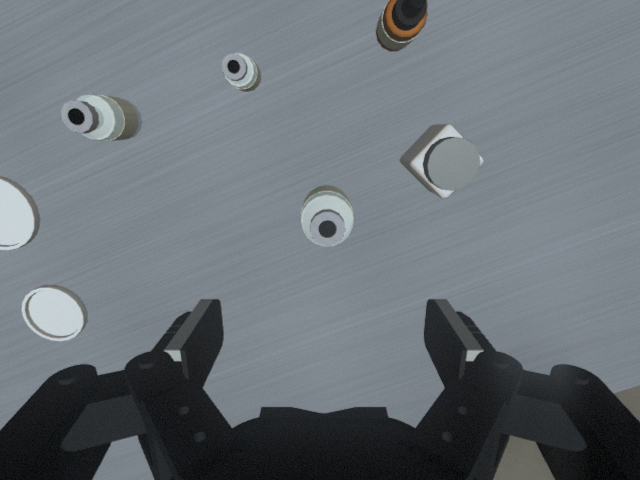

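The L vial is at (327,216), centred between the fingers. The jar at (445,160) is clear of the finger path, and I'll pre-close a little for margin.

```bash
python3 -m pendant '0 2 -45 0 0 0;0 2 -90 0 0 0;0 2 -130 0 0 0;0 2 -160 0 0 0;0 2 -175 0 0 0;0 2 -175 0 0 0;0 2 -175 0 0 0' 0.15 && python3 -m pendant '0 0 0 0 0 0;0 0 0 0 0 0;0 0 0 0 0 0;0 0 0 0 0 0;0 0 0 0 0 0;0 0 0 0 0 0;0 0 0 0 0 0;0 0 0 0 0 0' 1 40
```

```text
time_s: 11.4
tcp_pos: [0.6082, 0.217, 0.0248]
eef_rot: [[-0.923, 0.384, 0.002], [0.384, 0.923, 0.001], [-0.001, 0.001, -1.0]]
contact_force: [0.7, 0.2, 1.7]
opening: 0.0728
grasp_force: 0.0
time_s: 12.2
tcp_pos: [0.6089, 0.2175, 0.0256]
eef_rot: [[-0.923, 0.384, 0.004], [0.384, 0.923, 0.001], [-0.003, 0.002, -1.0]]
contact_force: [-0.7, -1.4, 6.8]
opening: 0.0448
grasp_force: 41.0
```

```bash
python3 -m pendant '0 0 20 0 0 0;0 0 60 0 0 0;-5 -12 85 0 0 0;-20 -50 95 0 0 0;-37 -93 95 0 0 0;-54 -136 95 0 0 0;-72 -179 95 0 0 0;-89 -222 95 0 0 0;-106 -263 95 0 0 0;-117 -291 95 0 0 0;-121 -302 95 0 0 0;-122 -303 95 0 0 0;-122 -303 95 0 0 0;-122 -303 65 0 0 0;-122 -303 38 0 0 0;-122 -303 20 0 0 0;-122 -303 14 0 0 0;-122 -303 14 0 0 0;-122 -303 14 0 0 0'
python3 - <<'E'
from h import *
f=grab_frame("scene");u,v=w2px(f,[.486,-.087,.04]);u,v=int(u),int(v)
cv2.imwrite("pics/p3.png",cv2.resize(f["frame"][v-60:v+60,u-80:u+80],None,fx=4,fy=4,interpolation=2))
E
```

```text
time_s: 14.1
tcp_pos: [0.4862, -0.0854, 0.038]
eef_rot: [[-0.924, 0.383, 0.001], [0.383, 0.924, -0.0], [-0.001, 0.0, -1.0]]
contact_force: [1.1, -0.1, 0.2]
opening: 0.0452
grasp_force: 41.4
```

View pics/p3.png

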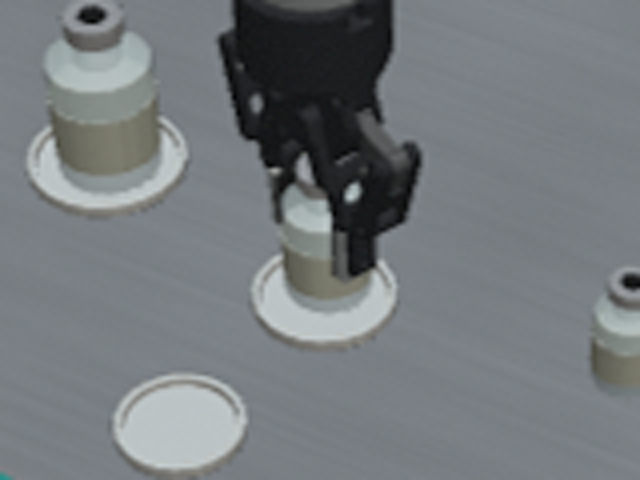

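XL stands centred in its dish, and L hovers over its own. Lowering and releasing.

```bash
python3 -m pendant '0 -1 -4 0 0 0;0 -1 -7 0 0 0;0 -1 -9 0 0 0;0 -1 -10 0 0 0;0 -1 -10 0 0 0;0 -1 -10 0 0 0'
```

```text
time_s: 14.75
tcp_pos: [0.4854, -0.0871, 0.0285]
eef_rot: [[-0.923, 0.384, 0.001], [0.384, 0.923, -0.0], [-0.001, 0.0, -1.0]]
contact_force: [-4.3, 1.1, 12.8]
opening: 0.0452
grasp_force: 42.7
```

```bash
python3 -m pendant '0 0 0 0 0 0;0 0 0 0 0 0;0 0 0 0 0 0;0 0 0 0 0 0;0 0 0 0 0 0' 0 && python3 -m pendant '0 0 10 0 0 0;0 0 40 0 0 0;0 0 80 0 0 0;0 0 120 0 0 0;0 0 150 0 0 0;-5 30 155 0 0 0;-12 70 155 0 0 0;-19 110 155 0 0 0;-25 145 155 0 0 0;-27 160 155 0 0 0;-27 160 155 0 0 0;-27 160 155 0 0 0;-27 160 155 0 0 0'
python3 -c "
from h import *;cap('vial_m','w3')
f=grab_frame('scene');u,v=w2px(f,[.486,-.087,.04]);u,v=int(u),int(v)
a=cv2.resize(f['frame'][v-60:v+60,u-80:u+80],None,fx=2.5,fy=2.5)
w=cv2.resize(cv2.imread('pics/w3.png'),(400,300));cv2.imwrite('pics/c3.png',np.hstack([w,a]))"
```

```text
time_s: 15.25
tcp_pos: [0.4852, -0.0869, 0.0271]
eef_rot: [[-0.923, 0.384, -0.0], [0.384, 0.923, 0.0], [0.0, -0.0, -1.0]]
contact_force: [-0.4, 0.9, -0.3]
opening: 0.0854
grasp_force: 0.0
time_s: 16.55
tcp_pos: [0.4584, 0.0724, 0.1826]
eef_rot: [[-0.923, 0.385, 0.0], [0.385, 0.923, -0.0], [-0.0, -0.0, -1.0]]
contact_force: [0.1, 0.3, 0.0]
opening: 0.0851
grasp_force: 0.0
tcp [458.4  72.4 182.6] yaw y [0.385 0.923] expected box [323. 219.  43.  51.]
vial_m 0.97 [463. 174.  50.  37.] [467.7 197.2] size err [11.9 11.2]
vial_m 0.82 [173. 312.  73.  73.] [487.3 -96.4] size err [-16.8 -14.4]
vial_m 0.69 [325. 217.  46.  48.] [457.4  73.8] size err [-3.2  3.7]
```

View pics/c3.png

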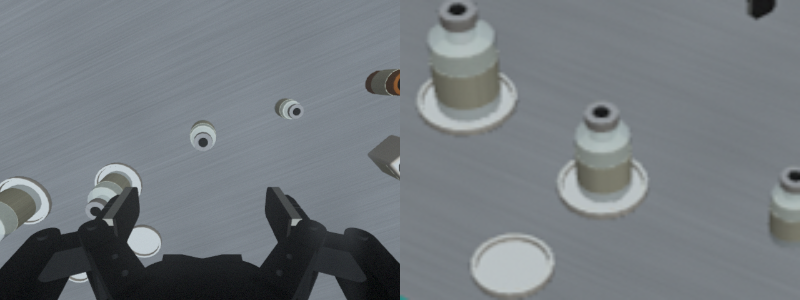

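L stands in its dish, and M is centred below the gripper. Grasping M.

```bash
python3 -m pendant '0 1 -45 0 0 0;0 1 -90 0 0 0;0 1 -130 0 0 0;0 1 -155 0 0 0;0 1 -167 0 0 0;0 1 -167 0 0 0;0 1 -167 0 0 0' 0.15 && python3 -m pendant '0 0 0 0 0 0;0 0 0 0 0 0;0 0 0 0 0 0;0 0 0 0 0 0;0 0 0 0 0 0;0 0 0 0 0 0;0 0 0 0 0 0;0 0 0 0 0 0;0 0 0 0 0 0' 1 30
```

```text
time_s: 17.4
tcp_pos: [0.4591, 0.074, 0.0162]
eef_rot: [[-0.923, 0.384, 0.001], [0.384, 0.923, 0.0], [-0.001, 0.001, -1.0]]
contact_force: [0.4, 0.3, -0.0]
opening: 0.0728
grasp_force: 0.0
time_s: 18.3
tcp_pos: [0.4593, 0.0742, 0.0166]
eef_rot: [[-0.923, 0.384, 0.002], [0.384, 0.923, 0.0], [-0.002, 0.001, -1.0]]
contact_force: [0.3, 0.4, 6.4]
opening: 0.0352
grasp_force: 29.4
```

```bash
python3 -m pendant '0 0 20 0 0 0;0 0 60 0 0 0;5 -5 95 0 0 0;24 -30 105 0 0 0;50 -62 105 0 0 0;76 -94 105 0 0 0;102 -126 105 0 0 0;124 -153 105 0 0 0;138 -170 105 0 0 0;142 -175 105 0 0 0;142 -175 105 0 0 0;142 -175 75 0 0 0;142 -175 45 0 0 0;142 -175 22 0 0 0;142 -175 13 0 0 0;142 -175 13 0 0 0;142 -175 13 0 0 0'
python3 - <<'E'
from h import *
f=grab_frame("scene");u,v=w2px(f,[.601,-.101,.03]);u,v=int(u),int(v)
cv2.imwrite("pics/p4.png",cv2.resize(f["frame"][v-60:v+60,u-80:u+80],None,fx=4,fy=4,interpolation=2))
E
```

```text
time_s: 20.0
tcp_pos: [0.6007, -0.1005, 0.0294]
eef_rot: [[-0.924, 0.383, 0.001], [0.383, 0.924, -0.0], [-0.001, 0.0, -1.0]]
contact_force: [0.3, 0.2, 0.2]
opening: 0.0354
grasp_force: 30.2
```

View pics/p4.png

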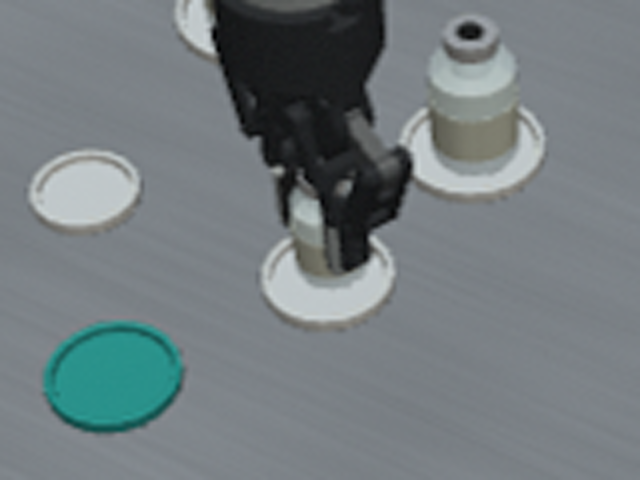

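M hangs over the white M dish, while the turquoise dish stays clear at (115,375). I need 29.4 → about 19.6, so I'll lower 10 mm.

```bash
python3 -m pendant '0 0 -4 0 0 0;0 0 -7 0 0 0;0 0 -9 0 0 0;0 0 -10 0 0 0;0 0 -10 0 0 0;0 0 -10 0 0 0'
```

```text
time_s: 20.65
tcp_pos: [0.6004, -0.101, 0.0196]
eef_rot: [[-0.923, 0.384, 0.001], [0.384, 0.923, -0.0], [-0.001, 0.0, -1.0]]
contact_force: [-3.3, 0.5, 10.1]
opening: 0.0351
grasp_force: 31.3
```

```bash
python3 -m pendant '0 0 0 0 0 0;0 0 0 0 0 0;0 0 0 0 0 0;0 0 0 0 0 0;0 0 0 0 0 0' 0 && python3 -m pendant '0 0 10 0 0 0;0 0 40 0 0 0;0 0 80 0 0 0;0 0 120 0 0 0;-5 12 145 0 0 0;-20 46 155 0 0 0;-38 86 155 0 0 0;-56 128 155 0 0 0;-74 169 155 0 0 0;-92 210 155 0 0 0;-109 250 155 0 0 0;-122 280 155 0 0 0;-130 296 155 0 0 0;-130 297 155 0 0 0;-130 297 155 0 0 0;-130 297 155 0 0 0'
python3 -c "
from h import *;cap('vial_s','w4')
f=grab_frame('scene');u,v=w2px(f,[.601,-.101,.03]);u,v=int(u),int(v)
a=cv2.resize(f['frame'][v-60:v+60,u-80:u+80],None,fx=2.5,fy=2.5)
w=cv2.resize(cv2.imread('pics/w4.png'),(400,300));cv2.imwrite('pics/c4.png',np.hstack([w,a]))"
```

```text
time_s: 21.15
tcp_pos: [0.6001, -0.1009, 0.0181]
eef_rot: [[-0.923, 0.384, -0.0], [0.384, 0.923, 0.0], [0.0, -0.0, -1.0]]
contact_force: [0.0, 0.3, 0.7]
opening: 0.0858
grasp_force: 0.0
time_s: 22.75
tcp_pos: [0.4707, 0.1954, 0.1736]
eef_rot: [[-0.923, 0.384, 0.0], [0.384, 0.923, -0.0], [-0.001, 0.0, -1.0]]
contact_force: [0.0, 0.1, -0.4]
opening: 0.0855
grasp_force: 0.0
tcp [470.7 195.4 173.6] yaw y [0.384 0.923] expected box [323. 220.  31.  39.]
vial_s 0.82 [113. 458.  35.  38.] [ 635.3 -126.9] size err [8.3 7.1]
vial_s 0.62 [324. 217.  32.  41.] [468.7 196.9] size err [-0.3 -2.2]
vial_s 0.58 [ 49. 355.  97.  85.] [ 493.6 -108.5] size err [-39.1 -37.1]
```

View pics/c4.png

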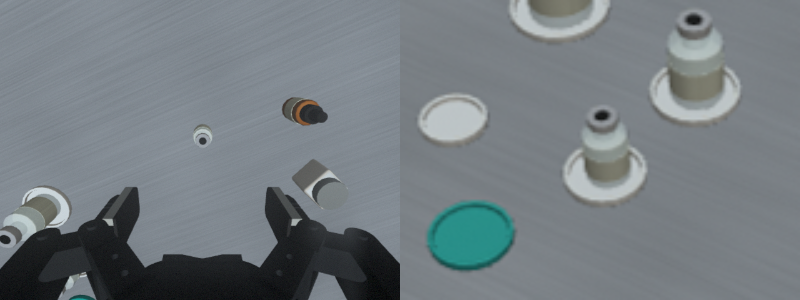

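M stands in its dish, and S is centred below the gripper with the dropper and jar well clear. Grasping S.

```bash
python3 -m pendant '-1 1 -45 0 0 0;-1 1 -90 0 0 0;-1 1 -125 0 0 0;-1 1 -150 0 0 0;-1 1 -162 0 0 0;-1 1 -162 0 0 0;-1 1 -162 0 0 0' 0.3 && python3 -m pendant '0 0 0 0 0 0;0 0 0 0 0 0;0 0 0 0 0 0;0 0 0 0 0 0;0 0 0 0 0 0;0 0 0 0 0 0;0 0 0 0 0 0;0 0 0 0 0 0;0 0 0 0 0 0' 1 25
```

```text
time_s: 23.6
tcp_pos: [0.4701, 0.1971, 0.0121]
eef_rot: [[-0.923, 0.384, 0.001], [0.384, 0.923, 0.0], [-0.001, 0.001, -1.0]]
contact_force: [-0.2, 0.9, -0.1]
opening: 0.0595
grasp_force: 0.0
time_s: 24.5
tcp_pos: [0.4703, 0.1975, 0.0126]
eef_rot: [[-0.923, 0.384, 0.002], [0.384, 0.923, 0.001], [-0.002, 0.002, -1.0]]
contact_force: [-0.5, -0.5, 5.8]
opening: 0.0251
grasp_force: 24.3
```

```bash
python3 -m pendant '0 0 20 0 0 0;0 0 60 0 0 0;3 -10 100 0 0 0;16 -50 120 0 0 0;30 -93 120 0 0 0;44 -136 120 0 0 0;58 -180 120 0 0 0;72 -223 120 0 0 0;86 -266 120 0 0 0;100 -310 120 0 0 0;114 -353 120 0 0 0;127 -393 120 0 0 0;137 -424 120 0 0 0;142 -439 120 0 0 0;142 -440 120 0 0 0;142 -440 90 0 0 0;142 -440 55 0 0 0;142 -440 28 0 0 0;142 -440 13 0 0 0;142 -440 13 0 0 0'
python3 - <<'E'
from h import *
f=grab_frame("scene");u,v=w2px(f,[.611,-.2435,.03]);u,v=int(u),int(v)
cv2.imwrite("pics/p5.png",cv2.resize(f["frame"][v-60:v+60,u-80:u+80],None,fx=4,fy=4,interpolation=2))
E
```

```text
time_s: 26.5
tcp_pos: [0.6093, -0.2409, 0.0222]
eef_rot: [[-0.924, 0.382, -0.004], [0.382, 0.924, 0.002], [0.005, 0.0, -1.0]]
contact_force: [-0.1, 0.8, -0.1]
opening: 0.0254
grasp_force: 24.8
```

View pics/p5.png

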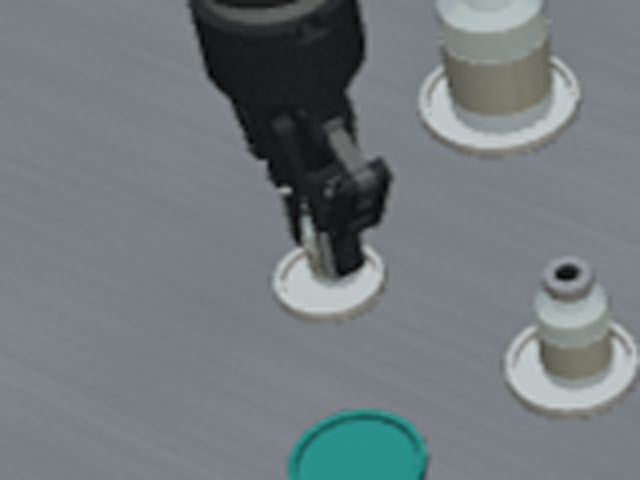

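```bash
python3 -m pendant '1 0 0 0 0 0;1 0 -4 0 0 0;1 0 -7 0 0 0;1 0 -9 0 0 0;1 0 -10 0 0 0;1 0 -10 0 0 0;1 0 -10 0 0 0'
```

```text
time_s: 27.25
tcp_pos: [0.6125, -0.2431, 0.0156]
eef_rot: [[-0.923, 0.384, 0.001], [0.384, 0.923, -0.0], [-0.001, 0.0, -1.0]]
contact_force: [-3.1, 1.2, 8.6]
opening: 0.0251
grasp_force: 25.7
```

Landed. Releasing, then lifting clear and checking everything.

```bash
python3 -m pendant '0 0 0 0 0 0;0 0 0 0 0 0;0 0 0 0 0 0;0 0 0 0 0 0;0 0 0 0 0 0' 0 && python3 -m pendant '0 0 10 0 0 0;0 0 40 0 0 0;0 0 80 0 0 0;0 0 120 0 0 0;0 0 160 0 0 0;20 0 180 0 0 0;20 0 180 0 0 0;20 0 180 0 0 0;20 0 180 0 0 0'
python3 - <<'E'
from h import *
cap("vial_s","w5")
f=grab_frame("scene")
a=cv2.resize(f["frame"][130:370,150:530],None,fx=2.1,fy=2.1);cv2.imwrite("pics/end.png",a)
E
```

```text
time_s: 27.75
tcp_pos: [0.6121, -0.2429, 0.0141]
eef_rot: [[-0.923, 0.384, -0.0], [0.384, 0.923, 0.0], [0.0, -0.0, -1.0]]
contact_force: [-0.6, 0.4, 0.4]
opening: 0.0854
grasp_force: 0.0
time_s: 28.65
tcp_pos: [0.6309, -0.2426, 0.1929]
eef_rot: [[-0.923, 0.384, -0.003], [0.384, 0.923, 0.001], [0.003, -0.0, -1.0]]
contact_force: [0.5, 0.3, 0.4]
opening: 0.0854
grasp_force: 0.0
tcp [ 630.9 -242.6  192.9] yaw y [0.384 0.923] expected box [323. 215.  29.  36.]
vial_s 0.85 [317. 196.  32.  37.] [ 612.5 -240.9] size err [-2.2 -1.9]
vial_s 0.81 [469. 117.  67.  50.] [600.1 -94.6] size err [-19.9 -16.6]
vial_s 0.63 [431.   3.  34.   4.] [489.5 -94.4] size err [12.8  3.1]
```

View pics/end.png

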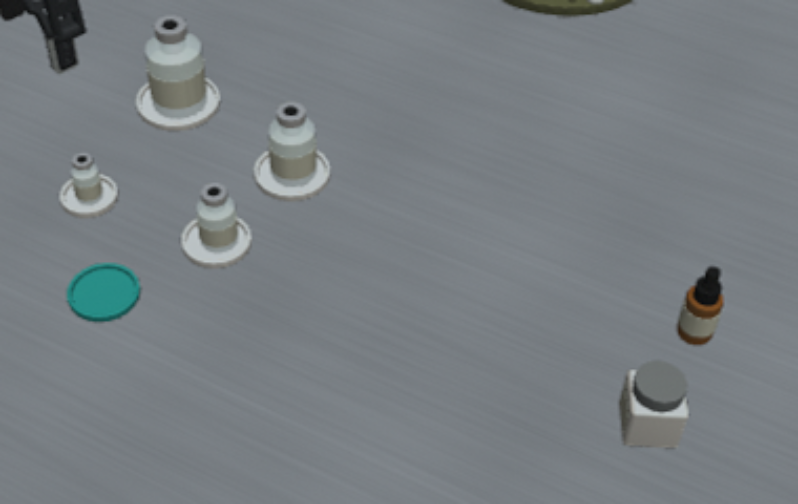

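View pics/w5.png

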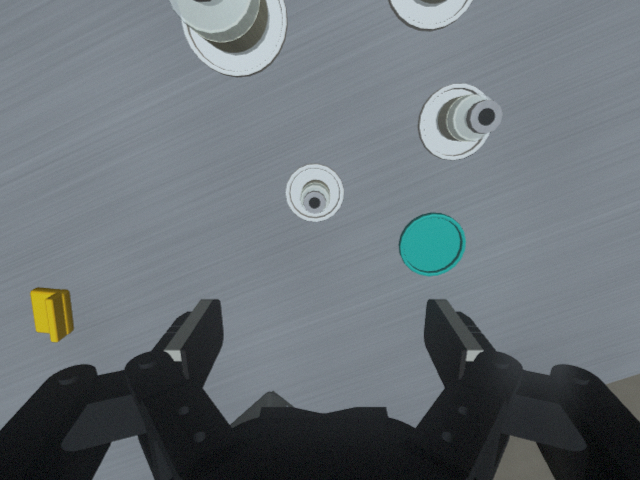

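All four vials stand upright and centred in their white dishes, with S in its dish at (315,193) in the wrist view. The dropper and jar are untouched.

```bash
python3 -c "
from bench import bot;print(bot.close_job())"
```

```text
the job is handed in; nothing more can be done
None
```

All four vials stand released in their matching white dishes, placed from biggest to smallest; the dropper and jar were not touched, and the job was handed in at about 29 s (no verdict came back).

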